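# Close up the till: shut the cash drawer, press the green key, tip the switch off

## Task

Close up the till on the shop counter: first push the open cash drawer fully shut, then press the green key on the till all the way down and let it come up again, and last tip the till's white rocker switch right over by pressing down its raised end with the red dot. Press no other key and leave the switch as it is until its turn. Nothing needs to be picked up: leave the stationery and other things on the counter where they are.

Things in the scene. Friction and masses are not known exactly. Their poses are not given: they have to be found in the camera images.
- drawer (a joint): How far the cash drawer stands open, m: 0 = fully shut (front flush with the unit), at most 0.16. Starts open by 60 to 100 mm. It slides on straight rails with about 2.5 N friction (3 N when pushed at 0.1 m/s), stays where it is left, has no latch or spring.
- drawer_front (a point): Centre of the drawer's front face: flat upright aluminium panel, no handle, 280 wide x 76 high x 12 thick, bottom edge 8 mm, this point 46 mm, top edge 84 mm above the counter. Moves with the drawer. Own x points level into the cabinet, the way to push it shut; y along the panel, z up. Behind it an open tray, rim 64 mm high, with coins and notes.
- cash_unit: Dark steel cabinet of the cash drawer, fixed to the counter, 300 deep (x) x 280 wide (y) x 88 high, origin at the centre of its underside; the front, with the drawer, faces its own -x. The front 120 mm of its top is free.
- till: Till, fixed: teal body 240 deep (own x, away from the operator) x 290 wide (y), level deck 60 mm up; origin at the centre of its underside. On the deck, at own x = -60 mm, four coloured keys at own y = 108, 56, 4, -48 mm (colours swap places) and the rocker switch at y = -108 mm. A black screen stands at own x = 50 to 105 mm, up to 140 mm above the counter.
- key_green_top (a point): Centre of the top face of the green key: square cap 30 x 30 on a black 38 x 38 foot that is 8 mm high, top 80 mm above the counter when up; this point moves down with the cap. Axes as the till's. Keys stand 52 mm apart.
- key_green (a joint): How far the green key is pressed, m: 0 = up, 0.006 = all the way down. A spring returns it; it takes 1.5 N to start and 5 N to reach the bottom.
- key_red_top (a point): Centre of the top face of the red key: square cap 30 x 30 on a black 38 x 38 foot that is 8 mm high, top 80 mm above the counter when up; this point moves down with the cap. Axes as the till's. Keys stand 52 mm apart.
- key_red (a joint): How far the red key is pressed, m: 0 = up, 0.006 = all the way down. A spring returns it; it takes 1.5 N to start and 5 N to reach the bottom.
- key_yellow_top (a point): Centre of the top face of the yellow key: square cap 30 x 30 on a black 38 x 38 foot that is 8 mm high, top 80 mm above the counter when up; this point moves down with the cap. Axes as the till's. Keys stand 52 mm apart.
- key_yellow (a joint): How far the yellow key is pressed, m: 0 = up, 0.006 = all the way down. A spring returns it; it takes 1.5 N to start and 5 N to reach the bottom.
- key_blue_top (a point): Centre of the top face of the blue key: square cap 30 x 30 on a black 38 x 38 foot that is 8 mm high, top 80 mm above the counter when up; this point moves down with the cap. Axes as the till's. Keys stand 52 mm apart.
- key_blue (a joint): How far the blue key is pressed, m: 0 = up, 0.006 = all the way down. A spring returns it; it takes 1.5 N to start and 5 N to reach the bottom.
- rocker (a joint): Angle of the till's white rocker switch, rad: 0 = on (as at the start, the near end with the red dot raised), 0.40 = off (dot end fully down). It stays where it is left; turning it takes 0.035 N m, so 2 N pressed at 20 mm from its axle.
- rocker_dot (a point): Red dot (diameter 10) on the rocker's top face, 21 mm from the axle towards the operator; 86 mm above the counter when on, 78 mm when off; the point tips with the plate. White plate 60 long (till's x) x 30 wide x 12 thick, hinged across its middle on an axle along the till's y, at the till's own x = -60, y = -108, z = 74 mm.
- glue_stick: Bystander: yellow glue stick standing upright, diameter 28, height 95, between the cash drawer unit and the till (mm); origin at the centre of its underside. Leave it alone.
- notebooks: Bystander: pile of three notebooks 100 x 150 x 39 lying on the rear part of the cash drawer unit's top (mm); origin at the centre of its underside. Leave it alone.
- stapler: Bystander: blue and black stapler 135 x 36 x 50 high, standing beyond the right side of the till (mm); origin at the centre of its underside. Leave it alone.
- pencil_cup: Bystander: white pencil cup, diameter 72, cup height 100, pencils up to 155 high (mm); origin at the centre of its underside. Leave it alone.
- tape_dispenser: Bystander: black tape dispenser with a pink roll, 150 x 60 x 86 high (mm); origin at the centre of its underside. Leave it alone.
- mug: Bystander: blue mug, diameter 80, height 95 (mm); origin at the centre of its underside. Leave it alone.

How it is judged:
On the way, in this order (a step that is already met when the one before it is completed fails the run):
1. the cash drawer is pushed fully shut (value of joint drawer below 0.006 m), for 0.2 s.
2. the green key is pressed all the way down (value of joint key_green above 0.0045 m), for 0.05 s.
3. the green key is up again (value of joint key_green below 0.002 m), for 0.05 s.
4. the rocker switch is tipped right over (value of joint rocker above 0.33 rad), for 0.1 s.
At the end, for the whole second after the job is handed in: The cash drawer is shut to within 6 mm, the rocker is tipped over to at least 0.33 of its 0.40 rad with the dot end down, and all keys are up (value of joint drawer below 0.006 m and value of joint rocker above 0.33 rad and value of joint each of key_green, key_red, key_yellow, key_blue below 0.002 m); the robot touches nothing.
It fails at once if a key other than the green one is pressed (by more than 3 mm) (value of joint any of key_red, key_yellow, key_blue above 0.003 m).
It fails at once if the green key is pressed while the drawer is still open (by more than 10 mm) (value of joint key_green above 0.003 m and value of joint drawer above 0.01 m).
It fails at once if the green key is pressed after the rocker has been tipped (value of joint key_green above 0.003 m and value of joint rocker above 0.1 rad).
It fails at once if the rocker is tipped while the drawer is still open (value of joint rocker above 0.1 rad and value of joint drawer above 0.01 m).
It fails at once if a bystander is lifted, knocked over or shifted by more than 25 mm (distance of any of glue_stick, notebooks, stapler, pencil_cup, tape_dispenser, mug from where it was at the start of the episode above 0.025 m or angle between any of glue_stick, notebooks, stapler, pencil_cup, tape_dispenser, mug's own z axis and vertical above 0.35 rad).
It also fails if it takes over 45 s, if anything falls off the work surface, if the arm or the gripper's body presses on something with over 40 N, if the wrist force passes 120 N, or if a joint passes its speed limit or range.

## Robot

A 6-joint arm with a two-finger parallel gripper is mounted at the origin on the work surface. World frame = base frame: x ahead of the robot, y to its left, z up, the work surface at z = 0. Lengths are in m, angles in rad, forces in N, time in s.
With the tool pointing down it reaches from about 0.375 to 0.975 m from the base axis. Payload 3.8 kg.
Tool frame: the origin (TCP) lies midway between the tips of the shut fingers; the grasp point (between the pads) lies 19 mm behind it; z points along the fingers, y is the line along which they close (so a half turn about z gives the same grasp; the last joint's range is limited). The gripper opens to 85 mm and grips with 20 to 120 N. Pads are 22 mm wide; open, the fingers measure 114 mm over their backs; the gripper's body (76 mm by 85 mm) begins 54 mm behind the grasp point. The pads swing forward as they close: fully open they stand 13 mm farther back than shut.
Start: joints at [1.142, 0.264, 1.604, -0, 1.274, -0.037], TCP at [0.258, 0.624, 0.231] pointing down, gripper open.
Joint ranges: [-2.63, 2.63], [-0.94, 2.18], [0.31, 2.57], [-1.31, 4.45], [0, 2.66], [-2.55, 2.55]. Speed limits (rad/s): [2.57, 2.57, 3.14, 3.14, 3.14, 3.14].

## Interface

Orientations are given as a rotation vector (axis times angle).
In Python, from workcell import * gives the robot as it stands. The module is installed in compiled form; this text tells all that it offers.
- The arm moves only by the tool apply_moves, never from a script. Its arguments are lists of equal length, an entry for each row: "fingers": the opening, from 0 (shut) to 1 (fully open); "travel": the shift along the tool's x, y, z normalised to -1 to 1, where 1 is 0.05 m, a list of three; "rotation": the turn, a rotation vector about the tool's x, y, z normalised to -1 to 1, where 1 is 6 degrees, a list of three. In form: {"fingers": [fingers, ...], "travel": [[dx, dy, dz], ...], "rotation": [[ax, ay, az], ...]}. A call has 1 to 12 rows; each row shifts and turns the commanded pose from where the row before left it, along the tool's axes as they then stand; what a row does not reach is not made up. A row lasts 1/10 s, in which the tool goes at most 50 mm and 8.59 degrees, less where a joint would pass 70% of its speed; a pose out of reach is approached as far as the arm can. A call with a number of a shift or a turn outside -1 to 1 is refused whole. A call with a gripper value outside its range is refused whole. The fingers move at their own pace and stop on an object; "newtons" is the grip in N (left out, the last holds). Time passes only in rows, so rows that do not move let the fingers close. It gives the time, the measured TCP pose, the force, the opening and the grip force at its end, in the units of the state.
- read_state(): the state, without advancing time (a new reading comes with each control period).
- read_camera(name): name is "side" or "top" or "wrist"; returns a dict with "image" (420x560x3 uint8, red, green, blue), "fx", "fy", "cx", "cy" (pixels), "extrinsics" (4x4, takes a point from world to camera coordinates). Camera axes: x right, y down, z forward; pixel columns grow to the right and rows downward; lengths in m; the calibration is good to about 2 mm. A picture is of the moment at which its call begins. There is no depth.
- finish_job(): hands the job in; it is judged then, once.
Trained networks look in the newest picture that a camera, given by its name, has taken for a name from the list of things; names that differ only in an ending like _2 or _b are one class to them, and where a whole thing is asked for, a point or a joint stands for the part that bears it (a point fixed in the world has none). Each returns a list of dicts, best first, with "p" (0 to 1); they miss things now and then, are a little off and sometimes report something else, mostly with a low value. They report only what shows in the picture. A call takes as long as a camera call.
- regions_of(camera, name): "mask" (420x560 bool, what is visible of it) and "bbox" ([left, top, width, height] in pixels, round what is visible of it).
- tip_of(camera, name): "location" ([column, row] in pixels: a listed point, or the origin of a listed thing).
The state is a dict: "time": time; "q": joint angles; "joint_vel": joint speeds; "joint_torque": joint torques, N m; "tool_pos": TCP position; "tcp_rot": TCP orientation; "wrist_force": force on the tool from outside, world axes, zero at the start; "torque": the same for the moment, N m; "width": opening from 0.0 (shut) to 1.0 (fully open); "grip_force": force on a finger pad.
Only numpy, scipy, OpenCV 4.12 (cv2) and the standard library are available. Lean on these libraries where they do the work, as an engineer would, in place of code of your own. Each camera call takes 0.05 s, during which the arm holds its last target. There are 200 camera calls.

## Working session

There is one attempt and no reset: what is moved stays moved. The work goes in short steps, Python scripts to look and compute and a tool call to move; the robot and the scene stay as the last step left them, time stands still between calls to the robot, and variables do not carry over. Pictures are saved under pics/ and viewed, at most 10 in all, crops included, and the job is handed in when it is done.

Besides the shell and the picture viewer there is one more tool, called as name(argument=value, ...) on one line, values as JSON. apply_moves: Moves the arm, as the interface text tells. Scaled input: -1 to 1 covers 0.05 m each way for a shift and 6 degrees each way for a turn. Its arguments: {"type":"object","properties":{"fingers":{"type":"array","items":{"type":"number"}},"travel":{"type":"array","items":{"type":"array","items":{"type":"number"}}},"rotation":{"type":"array","items":{"type":"array","items":{"type":"number"}}},"newtons":{"type":"number"}},"required":["fingers","travel","rotation"]}

```bash
mkdir -p pics
cat > h.py <<'E'
from workcell import *
import numpy as np, cv2
from scipy.spatial.transform import Rotation as R
def ray(c,uv):
    E=c["extrinsics"];d=np.array([(uv[0]-c["cx"])/c["fx"],(uv[1]-c["cy"])/c["fy"],1.])
    return -E[:3,:3].T@E[:3,3], E[:3,:3].T@d
def at_z(c,uv,z):
    o,d=ray(c,uv); return o+d*(z-o[2])/d[2]
def proj(c,p):
    q=c["extrinsics"]@np.append(p,1); return np.array([c["fx"]*q[0]/q[2]+c["cx"],c["fy"]*q[1]/q[2]+c["cy"]])
E
python3 - <<'E'
from h import *
Z=dict(drawer_front=.046,key_green_top=.08,key_red_top=.08,key_yellow_top=.08,key_blue_top=.08,rocker_dot=.086,till=0,cash_unit=0,glue_stick=0,notebooks=.088,stapler=0,pencil_cup=0,tape_dispenser=0,mug=0)
s=read_state();print(s["tool_pos"],s["tcp_rot"],s["time"])
ims=[]
for n in("top","side"):
    c=read_camera(n);cv2.imwrite(f"pics/{n}0.png",c["image"][:,:,::-1])
    print(n,np.round(ray(c,(280,210)),2))
    for k,z in Z.items():
        for t in tip_of(n,k)[:2]:
            print(n,k,round(t["p"],2),np.round(t["location"],1),np.round(at_z(c,t["location"],z),3))
E
```

```text
[0.25743791 0.62319345 0.22994382] [-0.61137117 -3.08102119  0.00342362] 0.0
top [[ 0.39  0.02  1.5 ]
 [ 0.16 -0.02 -0.99]]
top drawer_front 0.92 [203.  265.7] [0.45  0.212 0.046]
top key_green_top 0.54 [308.1 255.8] [ 0.486 -0.094  0.08 ]
top key_red_top 0.66 [326.6 254.7] [ 0.49  -0.147  0.08 ]
top key_yellow_top 0.4 [344.3 258.9] [ 0.48  -0.199  0.08 ]
top key_blue_top 0.66 [326.2 256. ] [ 0.487 -0.146  0.08 ]
top key_blue_top 0.41 [360.8 256.7] [ 0.488 -0.246  0.08 ]
top rocker_dot 0.58 [382.7 265.5] [ 0.464 -0.309  0.086]
top till 0.71 [342.1 237.1] [ 0.552 -0.203  0.   ]
top cash_unit 0.81 [200.8 192.6] [0.677 0.237 0.   ]
top glue_stick 0.41 [266.7 227.3] [0.575 0.029 0.   ]
top notebooks 0.83 [187.5 169.8] [0.727 0.266 0.088]
top stapler 0.95 [445.8 282.4] [ 0.423 -0.521  0.   ]
top pencil_cup 0.72 [272.8 162.4] [0.78  0.017 0.   ]
top pencil_cup 0.25 [310.2 256.8] [ 0.488 -0.106  0.   ]
top tape_dispenser 0.66 [451.7 233.5] [ 0.573 -0.543  0.   ]
top tape_dispenser 0.31 [205.3 263. ] [0.46  0.212 0.   ]
top mug 0.84 [ 94.  240.1] [0.519 0.552 0.   ]
side [[-0.27 -0.94  0.89]
[... 447 characters left out ...]
ker_dot 0.5 [321.2 268.3] [ 0.481 -0.304  0.086]
side till 0.67 [307.2 260.6] [ 0.557 -0.183  0.   ]
side cash_unit 0.86 [246.8 197.9] [0.663 0.224 0.   ]
side glue_stick 0.72 [268.1 226.9] [0.593 0.031 0.   ]
side notebooks 0.78 [249.2 168.8] [0.712 0.263 0.088]
side notebooks 0.7 [269.5 236.1] [ 0.479 -0.103  0.088]
side stapler 0.83 [374.1 349.3] [ 0.427 -0.529  0.   ]
side stapler 0.18 [204.4 207.6] [0.511 0.278 0.   ]
side pencil_cup 0.79 [314.6 206.4] [0.799 0.011 0.   ]
side pencil_cup 0.33 [308.6 257.8] [ 0.57  -0.177  0.   ]
side tape_dispenser 0.57 [409.8 318.4] [ 0.576 -0.531  0.   ]
side mug 0.98 [166.9 179.6] [0.527 0.55  0.   ]
side mug 0.46 [296.3 253.4] [ 0.559 -0.136  0.   ]
```

View pics/top0.png

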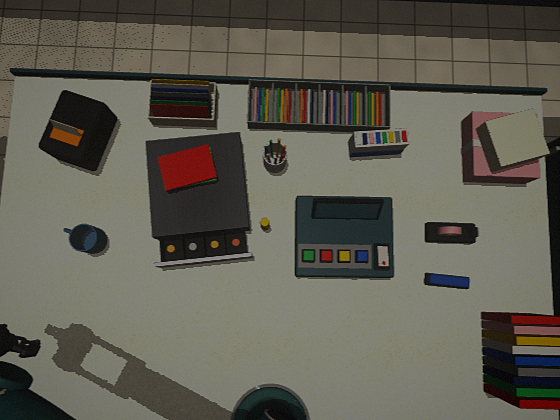

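View pics/side0.png

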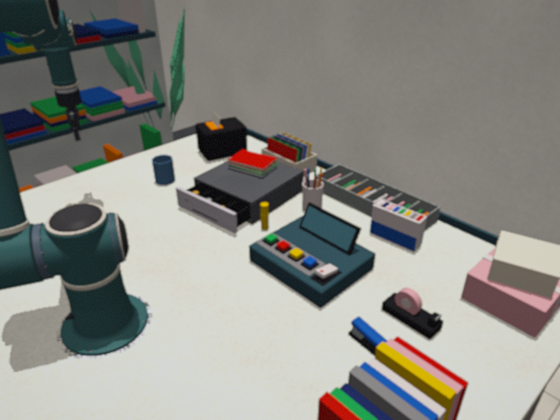

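The top view shows the drawer open with its panel from (160,265) to (252,256). The keys are green (308,256), red (326,256), yellow (344,256) and blue (362,256), with the rocker at (382,257). The dot is not clear yet, so I'll refine these with segmentation.

Run:
```python
from h import *
c=read_camera("top");im=c["image"];hsv=cv2.cvtColor(im,cv2.COLOR_RGB2HSV)
cr=im[235:285,290:400];cv2.imwrite("pics/crop1.png",cv2.resize(cr[:,:,::-1],None,fx=7,fy=7,interpolation=cv2.INTER_NEAREST))
def blob(m,box):
    l,t,r,b=box;k=np.zeros_like(m);k[t:b,l:r]=m[t:b,l:r]
    v,u=np.nonzero(k);return (u.mean(),v.mean()),len(u)
H,S,V=[hsv[...,i].astype(int) for i in range(3)]
sat=(S>140)&(V>80)
P=[]
for n,m,box in[("g",sat&(H>45)&(H<80),(298,245,318,266)),("r",sat&((H<8)|(H>170)),(316,245,336,266)),("y",sat&(H>18)&(H<38),(334,245,354,266)),("b",sat&(H>100)&(H<130),(352,245,372,268)),("dot",(S>100)&((H<10)|(H>165)),(374,240,392,272))]:
    try:
        uv,k=blob(m,box);p=at_z(c,uv,.086 if n=="dot" else .08);P.append(p);print(n,np.round(uv,1),k,np.round(p,4))
    except Exception as e:print(n,e)
d=P[3]-P[0];print("till yaw",np.degrees(np.arctan2(d[0],-d[1])),np.linalg.norm(d))
for k,z in(("drawer_front",.084),("cash_unit",.088)):
    r=regions_of("top",k)[0];v,u=np.nonzero(r["mask"]);
    cs=cv2.boxPoints(cv2.minAreaRect(np.c_[u,v].astype(np.float32)))
    print(k,r["p"],r["bbox"],len(u));
    for q in cs:print(np.round(q,1),np.round(at_z(c,q,z),4))
```

```text
g [308. 255.] 81 [ 0.488  -0.0933  0.08  ]
r [326.6 255.3] 95 [ 0.4889 -0.1471  0.08  ]
y [344.  255.5] 108 [ 0.4897 -0.1977  0.08  ]
b [361.9 255.7] 87 [ 0.4908 -0.2496  0.08  ]
dot [383.2 262.5] 10 [ 0.4725 -0.3102  0.086 ]
till yaw 1.0196492547091769 0.15636435679837568
drawer_front 0.7 [161.0, 143.8, 57.4, 47.6] 1967
[156.6 155.6] [0.7675 0.3603 0.084 ]
[209.1 142.5] [0.8129 0.2078 0.084 ]
[218.4 179.6] [0.701 0.175 0.084]
[165.9 192.8] [0.6568 0.3259 0.084 ]Traceback (most recent call last):
  File "<stdin>", line 16, in <module>
IndexError: list index out of range
```

View pics/crop1.png

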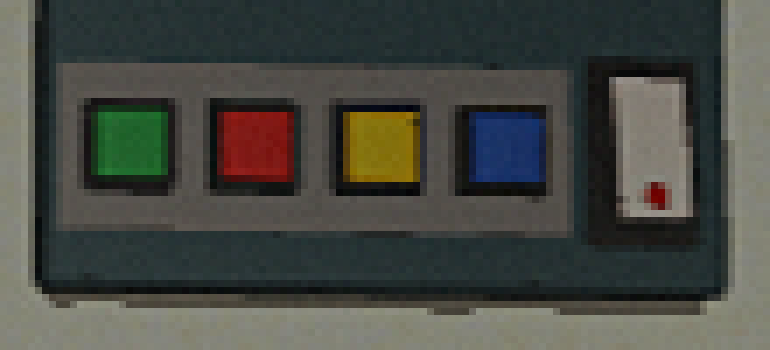

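The crop shows the key caps clearly and the red dot at about (383,262). It matches the till geometry: yaw about 1°, and an expected dot at (0.471,-0.310). Next I'll fit the drawer panel's edge.

Run:
```python
from h import *
c=read_camera("top");g=cv2.cvtColor(c["image"],cv2.COLOR_RGB2HSV)
cv2.imwrite("pics/crop2.png",cv2.resize(c["image"][225:275,150:260,::-1],None,fx=7,fy=7,interpolation=cv2.INTER_NEAREST))
s=read_state();Rm=R.from_rotvec(s["tcp_rot"]).as_matrix();print(np.round(Rm,3),s["tool_pos"],s["time"],s["wrist_force"])
```

```text
[[-0.924  0.382 -0.   ]
 [ 0.382  0.924 -0.   ]
 [-0.    -0.    -1.   ]] [0.25775876 0.62382266 0.23127929] 1.7 [ 0.27423798 -0.04489593  0.96608107]
```

View pics/crop2.png

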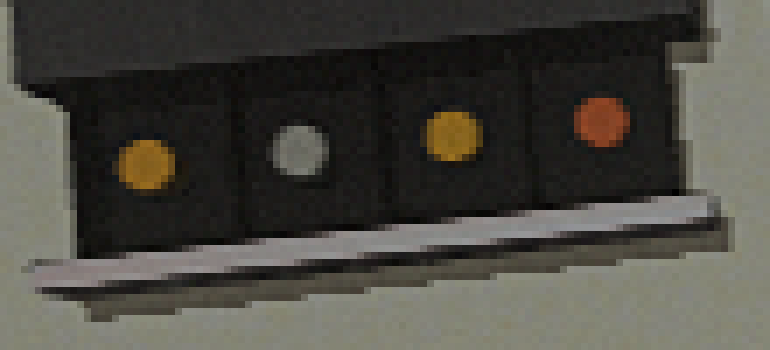

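The panel's front top edge runs from about (155,266.7) to (252.9,256.7).

```bash
cat >> h.py <<'E'
def plan(target):
    s=read_state();Rm=R.from_rotvec(s["tcp_rot"]).as_matrix()
    ang=np.degrees(np.arctan2(Rm[1,0],Rm[0,0]))
    print("t",round(s["time"],2),"pos",np.round(s["tool_pos"],4),"xang",round(ang,2),"F",np.round(s["wrist_force"],1),"w",round(s["width"],2))
    print("tool shift /0.05:",np.round(Rm.T@(np.array(target)-s["tool_pos"])/.05,3))
E
python3 - <<'E'
from h import *
c=read_camera("top")
a=at_z(c,(155,266.7),.084);b=at_z(c,(252.9,256.7),.084);d=a-b
m=(a+b)/2;yaw=np.arctan2(-d[0],d[1]);x=np.array([np.cos(yaw),np.sin(yaw),0])
print(a,b,np.linalg.norm(d),np.degrees(yaw),m,x, at_z(c,(152.1,237.1),.088),at_z(c,(251,229.5),.088))
p=m-x*.06;p[2]=.2;print(p);plan(p)
E
```

```text
[0.44132547 0.34341576 0.084     ] [0.47811264 0.06545271 0.084     ] 0.280386788977434 7.539027348933333 [0.45971906 0.20443423 0.084     ] [0.99135572 0.13120149 0.        ] [0.5253604  0.35639297 0.088     ] [0.55610141 0.07366909 0.088     ]
[0.40023771 0.19656214 0.2       ]
t 1.75 pos [0.2577 0.6239 0.2313] xang 157.55 F [0.6 0.6 0.3] w 1.0
tool shift /0.05: [-5.898 -6.811  0.626]
```

apply_moves(fingers=[0, 0, 0, 0, 0, 0, 0, 0, 0, 0, 0, 0], travel=[[-0.49, -0.57, 0], [-0.49, -0.57, 0], [-0.49, -0.57, 0], [-0.49, -0.57, 0], [-0.49, -0.57, 0], [-0.49, -0.57, 0], [-0.49, -0.57, 0], [-0.49, -0.57, 0], [-0.49, -0.57, 0], [-0.49, -0.57, 0], [-0.49, -0.57, 0], [-0.49, -0.57, 0]], rotation=[[0, 0, 0], [0, 0, 0], [0, 0, 0], [0, 0, 0], [0, 0, 0], [0, 0, 0], [0, 0, 0], [0, 0, 0], [0, 0, 0], [0, 0, 0], [0, 0, 0], [0, 0, 0]])

```text
time: 2.95
tool_pos: [0.3992, 0.1941, 0.2316]
tcp_rot: [0.611, 3.081, 0.001]
wrist_force: [0.7, 0.3, 0.6]
width: -0.001
grip_force: 0.0
```

apply_moves(fingers=[0, 0, 0, 0, 0, 0], travel=[[0, 0, 0], [0, 0, 0], [0, 0, 0], [0, 0, 0], [0, 0, 0], [0, 0, 0]], rotation=[[0, 0, -1], [0, 0, -1], [0, 0, -1], [0, 0, -1], [0, 0, -0.9], [0, 0, 0]])

```text
time: 3.55
tool_pos: [0.3989, 0.1955, 0.2315]
tcp_rot: [-0.191, 3.135, 0.0]
wrist_force: [-0.3, -0.6, 0.3]
width: 0.001
grip_force: 0.0
```

```bash
python3 -c "
from h import *
plan((.40,.197,.045))"
```

```text
t 3.55 pos [0.3989 0.1955 0.2315] xang -173.04 F [-0.3 -0.6  0.3] w 0.0
tool shift /0.05: [-0.025  0.028  3.729]
```

apply_moves(fingers=[0, 0, 0, 0, 0, 0, 0, 0], travel=[[0, 0, 0.6], [0, 0, 0.7], [0, 0, 0.7], [0, 0, 0.7], [0, 0, 0.6], [0, 0, 0.43], [-0.4, 0, 0], [-0.4, 0, 0]], rotation=[[0, 0, 0], [0, 0, 0], [0, 0, 0], [0, 0, 0], [0, 0, 0], [0, 0, 0], [0, 0, 0], [0, 0, 0]])

```text
time: 4.35
tool_pos: [0.4376, 0.2, 0.0434]
tcp_rot: [0.187, -3.133, 0.001]
wrist_force: [1.1, 0.9, -0.3]
width: -0.001
grip_force: 0.0
```

apply_moves(fingers=[0, 0, 0, 0, 0, 0, 0, 0, 0], travel=[[-0.2, 0, 0], [-0.2, 0, 0], [-0.2, 0, 0], [-0.2, 0, 0], [-0.2, 0, 0], [-0.2, 0, 0], [-0.2, 0, 0], [-0.2, 0, 0], [0, 0, 0]], rotation=[[0, 0, 0], [0, 0, 0], [0, 0, 0], [0, 0, 0], [0, 0, 0], [0, 0, 0], [0, 0, 0], [0, 0, 0], [0, 0, 0]])

```text
time: 5.25
tool_pos: [0.5204, 0.21, 0.045]
tcp_rot: [-0.191, 3.133, -0.001]
wrist_force: [0.3, 0.0, 0.1]
width: -0.001
grip_force: 0.0
```

apply_moves(fingers=[0, 0], travel=[[-0.1, 0, 0], [-0.06, 0, 0]], rotation=[[0, 0, 0], [0, 0, 0]])

```text
time: 5.45
tool_pos: [0.5229, 0.2097, 0.0433]
tcp_rot: [0.19, -3.129, 0.003]
wrist_force: [-12.3, -1.1, 4.1]
width: 0.001
grip_force: 0.0
```

apply_moves(fingers=[0, 0], travel=[[-0.06, 0, 0], [-0.04, 0, 0]], rotation=[[0, 0, 0], [0, 0, 0]])

```text
time: 5.65
tool_pos: [0.5225, 0.2094, 0.0423]
tcp_rot: [0.189, -3.118, 0.006]
wrist_force: [-24.1, -2.0, 12.2]
width: 0.003
grip_force: 0.0
```

apply_moves(fingers=[0, 0, 0, 0, 0, 0, 0, 0], travel=[[0, 0, 0], [0.3, 0, 0], [0.5, 0, 0], [0.5, 0, 0], [0, 0, -0.8], [0, 0, -0.9], [0, 0, -0.6], [0, 0, 0]], rotation=[[0, 0, 0], [0, 0, 0], [0, 0, 0], [0, 0, 0], [0, 0, 0], [0, 0, 0], [0, 0, 0], [0, 0, 0]])

```text
time: 6.45
tool_pos: [0.4703, 0.2048, 0.1653]
tcp_rot: [-0.19, 3.125, 0.004]
wrist_force: [1.1, -0.5, 1.1]
width: 0.002
grip_force: 0.0
```

```bash
python3 - <<'E'
from h import *
c=read_camera("side");cv2.imwrite("pics/s1.png",cv2.resize(c["image"][140:300,150:400,::-1],None,fx=3,fy=3,interpolation=cv2.INTER_CUBIC))
E
python3 -c "
from h import *
plan((.488,-.0933,.15))"
```

```text
t 6.5 pos [0.4686 0.2042 0.1626] xang -173.05 F [-0.8 -0.2  0. ] w 0.0
tool shift /0.05: [ 0.337 -5.953  0.244]
```

View pics/s1.png

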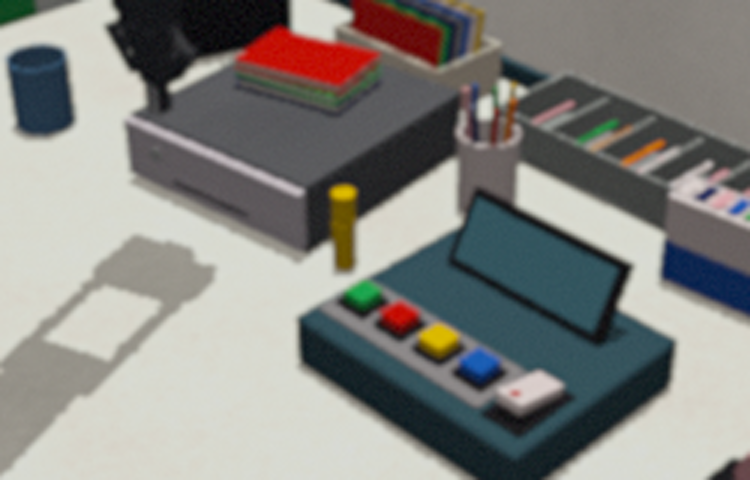

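The side view shows the drawer flush with the cabinet. Next I'll go above the green key.

apply_moves(fingers=[0, 0, 0, 0, 0, 0, 0, 0, 0, 0, 0, 0], travel=[[0.03, -0.4, 0], [0.04, -0.7, 0], [0.04, -0.7, 0], [0.04, -0.7, 0], [0.04, -0.7, 0], [0.04, -0.7, 0], [0.04, -0.7, 0], [0.04, -0.7, 0], [0.03, -0.6, 0.2], [0, 0, 0], [0, 0, 0], [0, 0, 0]], rotation=[[0, 0, 0], [0, 0, 0], [0, 0, 0], [0, 0, 0], [0, 0, 0], [0, 0, 0], [0, 0, 0], [0, 0, 0], [0, 0, 0], [0, 0, 1], [0, 0, 0], [0, 0, 0]])

```text
time: 7.7
tool_pos: [0.4842, -0.091, 0.1483]
tcp_rot: [0.029, -3.139, -0.001]
wrist_force: [-0.2, -0.4, -0.2]
width: 0.001
grip_force: 0.0
```

```bash
python3 -c "
from h import *
plan((.488,-.0933,.09))"
```

```text
t 7.7 pos [ 0.4842 -0.091   0.1483] xang -178.94 F [-0.2 -0.4 -0.2] w 0.0
tool shift /0.05: [-0.078 -0.048  1.165]
```

apply_moves(fingers=[0, 0, 0, 0], travel=[[-0.07, -0.04, 0.4], [0, 0, 0.5], [0, 0, 0.38], [0, 0, 0]], rotation=[[0, 0, 0], [0, 0, 0], [0, 0, 0], [0, 0, 0]])

```text
time: 8.1
tool_pos: [0.4858, -0.0917, 0.0825]
tcp_rot: [0.031, -3.135, -0.002]
wrist_force: [-0.7, -0.1, -0.3]
width: -0.002
grip_force: 0.0
```

apply_moves(fingers=[0, 0, 0], travel=[[0, 0, 0.1], [0, 0, 0.1], [0, 0, 0]], rotation=[[0, 0, 0], [0, 0, 0], [0, 0, 0]])

```text
time: 8.4
tool_pos: [0.4896, -0.0929, 0.0766]
tcp_rot: [-0.027, 3.14, 0.0]
wrist_force: [-0.9, 2.0, 3.0]
width: 0.001
grip_force: 1.7
```

apply_moves(fingers=[0, 0, 0], travel=[[0, 0, 0.06], [0, 0, 0.06], [0, 0, 0]], rotation=[[0, 0, 0], [0, 0, 0], [0, 0, 0]])

```text
time: 8.7
tool_pos: [0.49, -0.0931, 0.0737]
tcp_rot: [-0.026, 3.14, 0.0]
wrist_force: [-8.3, 4.8, 25.2]
width: 0.002
grip_force: 12.6
```

apply_moves(fingers=[0, 0], travel=[[0, 0, 0.04], [0, 0, 0]], rotation=[[0, 0, 0], [0, 0, 0]])

```text
time: 8.9
tool_pos: [0.49, -0.0931, 0.0734]
tcp_rot: [-0.026, 3.14, 0.0]
wrist_force: [-14.6, 5.2, 38.2]
width: -0.005
grip_force: 18.8
```

The green key is bottomed. Lifting now and crossing to the rocker.

apply_moves(fingers=[0, 0, 0, 0, 0, 0, 0, 0, 0, 0, 0, 0], travel=[[0, 0, -0.4], [0, 0, -0.6], [0, 0, -0.4], [0, 0, 0], [0.08, -0.5, 0], [0.08, -0.7, 0], [0.08, -0.7, 0], [0.08, -0.8, 0], [0.08, -0.7, 0], [0.08, -0.6, 0], [0, -0.3, 0], [0, 0, 0]], rotation=[[0, 0, 0], [0, 0, 0], [0, 0, 0], [0, 0, 0], [0, 0, 0], [0, 0, 0], [0, 0, 0], [0, 0, 0], [0, 0, 0], [0, 0, 0], [0, 0, 0], [0, 0, 0]])

```text
time: 10.1
tool_pos: [0.4679, -0.3098, 0.1369]
tcp_rot: [0.022, -3.141, -0.001]
wrist_force: [-0.5, 0.1, -0.1]
width: 0.0
grip_force: 0.0
```

```bash
python3 -c "
from h import *
plan((.466,-.310,.095))
for n in ('top','side'):
    c=read_camera(n)
    print([ (t['p'],at_z(c,t['location'],.086)) for t in tip_of(n,'rocker_dot')[:1]])"
```

```text
t 10.1 pos [ 0.4679 -0.3098  0.1369] xang -179.19 F [-0.5  0.1 -0.1] w 0.0
tool shift /0.05: [ 0.038 -0.004  0.838]
[(0.42, array([ 0.46898739, -0.30726208,  0.086     ]))]
[(0.53, array([ 0.48417317, -0.30421942,  0.086     ]))]
```

apply_moves(fingers=[0, 0, 0, 0, 0, 0], travel=[[0.03, 0, 0.4], [0, 0, 0.4], [0, 0, 0.1], [0, 0, 0.1], [0, 0, 0.1], [0, 0, 0]], rotation=[[0, 0, 0], [0, 0, 0], [0, 0, 0], [0, 0, 0], [0, 0, 0], [0, 0, 0]])

```text
time: 10.9
tool_pos: [0.4671, -0.3084, 0.083]
tcp_rot: [-0.027, 3.141, -0.0]
wrist_force: [0.4, 0.3, -0.1]
width: -0.001
grip_force: 0.0
```

apply_moves(fingers=[0, 0, 0], travel=[[0, 0, 0.06], [0, 0, 0.04], [0, 0, 0]], rotation=[[0, 0, 0], [0, 0, 0], [0, 0, 0]])

```text
time: 11.2
tool_pos: [0.4666, -0.3089, 0.0783]
tcp_rot: [0.026, -3.141, 0.001]
wrist_force: [-2.6, -0.4, 3.2]
width: 0.002
grip_force: 2.1
```

apply_moves(fingers=[0, 0, 0], travel=[[0, 0, 0.05], [0, 0, 0.03], [0, 0, 0]], rotation=[[0, 0, 0], [0, 0, 0], [0, 0, 0]])

```text
time: 11.5
tool_pos: [0.4668, -0.3091, 0.0777]
tcp_rot: [0.026, -3.141, 0.001]
wrist_force: [-11.0, 5.1, 24.4]
width: 0.001
grip_force: 13.3
```

apply_moves(fingers=[0, 0], travel=[[0, 0, 0.02], [0, 0, 0]], rotation=[[0, 0, 0], [0, 0, 0]])

```text
time: 11.7
tool_pos: [0.4668, -0.3091, 0.0776]
tcp_rot: [0.026, -3.141, 0.001]
wrist_force: [-13.2, 6.4, 30.0]
width: 0.001
grip_force: 16.0
```

apply_moves(fingers=[0, 0, 0, 0, 0, 0], travel=[[0, 0, -0.4], [0, 0, -0.8], [0, 0, -0.8], [0.8, 0, -0.6], [0.8, 0, 0], [0, 0, 0]], rotation=[[0, 0, 0], [0, 0, 0], [0, 0, 0], [0, 0, 0], [0, 0, 0], [0, 0, 0]])

```text
time: 12.3
tool_pos: [0.3842, -0.3099, 0.2038]
tcp_rot: [-0.023, 3.141, -0.002]
wrist_force: [-0.0, 0.9, -0.1]
width: 0.0
grip_force: 0.0
```

Run:
```python
from h import *
c=read_camera("side");cv2.imwrite("pics/s2.png",cv2.resize(c["image"][140:300,150:400,::-1],None,fx=3,fy=3,interpolation=cv2.INTER_CUBIC))
plan((0,0,0))
```

```text
t 12.35 pos [ 0.3857 -0.3099  0.2032] xang -179.18 F [ 0.7  0.5 -0.2] w 0.0
tool shift /0.05: [7.631 6.313 4.047]
```

View pics/s2.png

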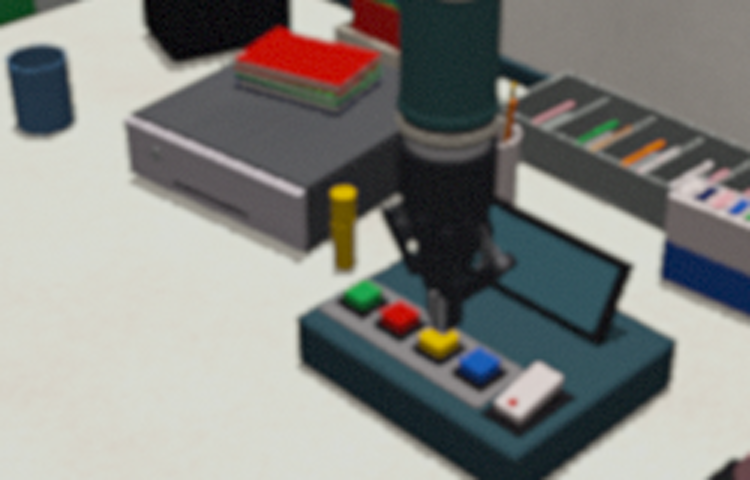

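The side view shows the drawer flush, all four keys up, and the rocker's dot end down with its far end raised. The gripper hangs clear, so I'm handing the job in.

```bash
python3 -c "
from workcell import *
print(finish_job())"
```

```text
the job is handed in; nothing more can be done
None
```

The job is handed in: I pushed the drawer shut, pressed and released the green key, then tipped the rocker with its dot end down; the last picture shows all three as required and the arm clear, but no verdict came back.

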